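# Tip the carton down into its bay and push it home

## Task

The tall carton stands on end and could fall when the cabinet door swings, so lay it flat: tip it over where it stands by pushing near its top from behind, so that it falls flat on its broad face inside the outlined bay in front of it. Then push it along with the fingertips until its top end lies squarely against the low stop strip at the end of the bay, still inside the outline. Only push, never lift or carry the carton or shove it along while it is upright, and leave everything else where it is.

Things in the scene. Friction and masses are not known exactly. Their poses are not given: they have to be found in the camera images.
- carton: Cardboard carton, 36 mm thick (x) x 80 mm wide (y) x 150 mm tall (z), 0.15 to 0.31 kg, standing loose on the bay board. Origin: centre of its underside (foot end). Its x points out of the broad face towards the bay, the way it must fall; pushed on the opposite face above about 100 mm it tips, not slides, and falls by itself past 0.25 rad. Lying, its x points down, its z along the bay
- carton_top (a point): Centre of the carton's top end face, 150 mm from the foot end; axes as the carton. The carton stands turned from the bay by up to 0.06 rad and up to 6 mm off its centre line
- carton_edge (a point): Middle of the carton's lower edge on the side it must fall (x = 18 mm, z = 0 of the carton), over which it tips; axes as the carton
- bay: Fixed white board, 4 mm thick, 255 mm long (x -140 to 115 mm), 150 mm wide (y -75 to 75 mm). Origin on its underside, on the work surface. Dark lines 5 mm wide outline the bay on three sides: across at x = -102 mm, along at y = -68 and 68 mm; the fourth side is the stop strip at the +x end. x points along the bay from the standing carton to the strip, z up
- bay_stop (a point): Middle of the stop strip's face towards the carton, level with the board's top (bay x = 100 mm, 4 mm above the work surface); axes as the bay. The fixed aluminium strip is 14 mm high, 12 mm thick, 136 mm wide across the bay. The carton's tipping edge starts 169 to 189 mm from it; the fallen carton leaves a gap of about 10 to 40 mm to close
- tumbler: Bystander: steel tumbler, 72 mm wide, 110 mm tall, standing beside the board with its centre about 125 mm to the bay's -y side; origin at the centre of its underside
- weight: Bystander: steel pressure regulator weight, 32 mm wide, 44 mm tall, standing beside the board with its centre about 110 mm to the bay's +y side; origin at the centre of its underside
- ring_a: Bystander: lower black gasket ring, 104 mm outside, 9 mm thick, on a second, square board; origin at the centre of its underside
- ring_b: Bystander: upper gasket ring, same size, lying on the lower one
- container: Bystander: white snap-lid container, 118 mm square, 70 mm tall, out to one side; origin at the centre of its underside
- dish: Bystander: shallow white dish, 110 mm wide, 18 mm high, out to the other side; origin at the centre of its underside
- plug: Bystander: small red safety plug, 26 mm wide, 22 mm tall, in the dish; origin at the centre of its underside
There are look-alikes about, which are no part of the job. Several things look just like the carton: the one meant starts farthest to the robot's left.

How it is judged:
By the outcome, as a careful person would: the job done as asked, in the order asked, and still so for the second after the job is handed in, with the robot touching nothing.
It also fails if it takes over 38 s, if anything falls off the work surface, if the arm or the gripper's body presses on something with over 40 N, if the wrist force passes 120 N, or if a joint passes its speed limit or range.

## Robot

A 6-joint arm with a two-finger parallel gripper is mounted at the origin on the work surface. World frame = base frame: x ahead of the robot, y to its left, z up, the work surface at z = 0. Lengths are in m, angles in degrees, forces in N, time in s.
With the tool pointing down it reaches from about 0.4 to 0.825 m from the base axis. Payload 7 kg.
Tool frame: the origin (TCP) lies at the centre of the arm's flange, where the gripper is bolted on; the fingertips stand 173 mm ahead of it and the grasp point (between the pads) lies 155 mm ahead of it; z points along the fingers, y is the direction in which the jaws open and shut (so a half turn about z gives the same grasp; the last joint's range is limited). The gripper opens to 85 mm and grips with 20 to 120 N. Pads are 22 mm wide; open, the fingers measure 114 mm over their backs; the gripper's body (76 mm by 85 mm) begins 54 mm behind the grasp point. The pads swing forward as they close: fully open they stand 13 mm farther back than shut.
Start: joints at [91.794, 20.546, 0.682, 0, -70.136, -16.507], TCP at [0.171, 0.653, 0.405] pointing down, gripper open.
Joint ranges: [-176.03, 176.03], [-82.01, 121.73], [-58.28, 71.71], [-173.87, 95.51], [-174.79, -0.11], [-173.66, 173.66]. Speed limits (degrees/s): [136.94, 136.94, 172.46, 180, 180, 180].

## Interface

Orientations are given as a 3x3 rotation matrix whose columns are the frame's x, y, z axes.
In Python, from rig import arm, effector, snapshot, camera_model, sign_off, status gives the robot as it stands. Calls block until the motion is done:
- arm.move_to(position, orientation): joint-space move of the TCP to a pose.
- arm.move_linear(position, ori=None, speed=0.15, stop_force=None): straight line of the TCP; ori=None keeps the orientation; speed is the mean speed in m/s. With stop_force (N) it stops when the force on the tool has changed by that much, and returns True; else False.
- arm.goto_joints(angles): joint-space move.
- effector.open_gripper() and effector.close_gripper(squeeze=None): open the fingers fully, or close them until they stop; squeeze is the grip in N (None keeps the last).
- arm.dwell(seconds).
- arm.solve_ik(position, orientation): joint angles nearest the present ones, or None.
- snapshot(name): name is "scene" or "top"; returns the picture (400x640x3 uint8, blue, green, red); there is no depth.
- camera_model(name): a dict with "fx", "fy", "cx", "cy" (pixels), "k1" (the pictures are not rectified: a ray, as slopes to the right and down, at radius r is drawn at 1 + k1 r^2 times it, then the intrinsics apply), "xyz" and "orientation" of the camera in the world. Camera axes: x right, y down, z forward; pixel columns grow to the right and rows downward; lengths in m; the calibration is good to about 2 mm. A picture is of the moment at which its call begins. camera_model takes no time and is no camera call.
A pose or a line that the arm cannot do raises arm.IKError and nothing moves.
- sign_off(): hands the job in, once; it reports no verdict.
Readings, each from a call of its own:
- status.get_time(): time.
- status.get_joint_positions(): joint angles.
- status.get_qvel(): joint speeds.
- status.get_joint_torque(): joint torques, N m.
- status.get_position(): TCP position.
- status.get_orientation(): TCP orientation.
- status.get_wrist_force(): force on the tool from outside, world axes, zero at the start.
- status.get_torque(): the same for the moment, N m.
- status.get_width(): opening from 0.0 (shut) to 1.0 (fully open).
Only numpy, scipy, OpenCV 4.12 (cv2) and the standard library are available. Lean on these libraries where they do the work, as an engineer would, in place of code of your own. Each camera call takes 0.05 s, during which the arm holds its last target.

## Working session

There is one attempt and no reset: what is moved stays moved. The work goes in short steps, each a Python script; the robot and the scene stay as the last script left them, time stands still between calls to the robot, and variables do not carry over. Pictures are saved under pics/ and viewed, and the job is handed in when it is done.

```bash
ls; mkdir -p pics; python3 - <<'E'
from rig import *
import cv2
for n in ("scene","top"):
    im=snapshot(n); cv2.imwrite(f"pics/{n}0.png",im); print(n,camera_model(n))
print(status.get_time())
E
```

```text
pics
scene {'fx': 406.9278983692002, 'fy': 406.9278983692002, 'cx': 315.20941110129354, 'cy': 197.31486580852996, 'k1': -0.014968112890288654, 'xyz': array([1.06441148, 0.73485287, 0.78153898]), 'orientation': array([[-0.80210581,  0.3525356 , -0.4820217 ],
       [ 0.59717793,  0.47054775, -0.64958705],
       [-0.00218833, -0.80889027, -0.58795557]])}
top {'fx': 417.26139423011296, 'fy': 417.26139423011296, 'cx': 325.05480044271417, 'cy': 195.36086278634582, 'k1': -0.07216870414230604, 'xyz': array([0.35826309, 0.01200807, 1.56903513]), 'orientation': array([[ 0.00152468, -0.99066261,  0.1363278 ],
       [-0.99978787, -0.00431028, -0.02014026],
       [ 0.02053981, -0.13626818, -0.99045903]])}
0.1
```

View pics/scene0.png

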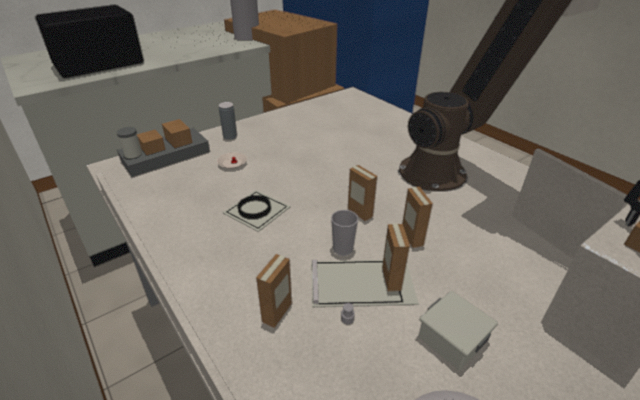

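View pics/top0.png

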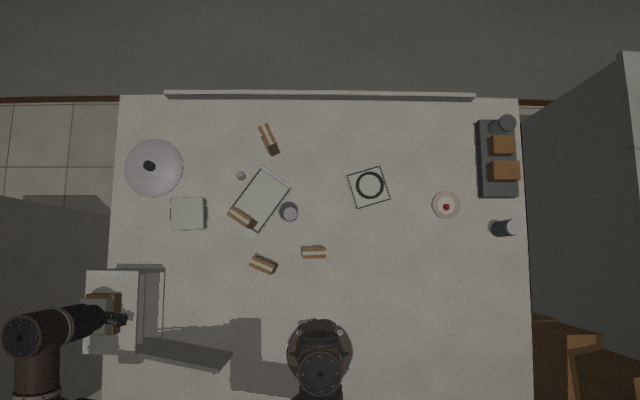

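The top view shows four carton-like items at about (242,217), (269,139), (263,264) and (314,252). The one at (242,217) has the smallest column, so it is farthest left. It is also the only one standing on the outlined board. I'll confirm this in an enlarged crop.

```bash
python3 - <<'E'
import cv2,numpy as np
a=cv2.imread("pics/top0.png")[110:280,150:340]; b=cv2.imread("pics/scene0.png")[190:340,250:440]
cv2.imwrite("pics/c_top.png",cv2.resize(a,None,fx=3.5,fy=3.5,interpolation=cv2.INTER_CUBIC)[:600])
cv2.imwrite("pics/c_scene.png",cv2.resize(b,None,fx=4,fy=4,interpolation=cv2.INTER_CUBIC)[:600])
E
```

```text
(no output)
```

View pics/c_top.png

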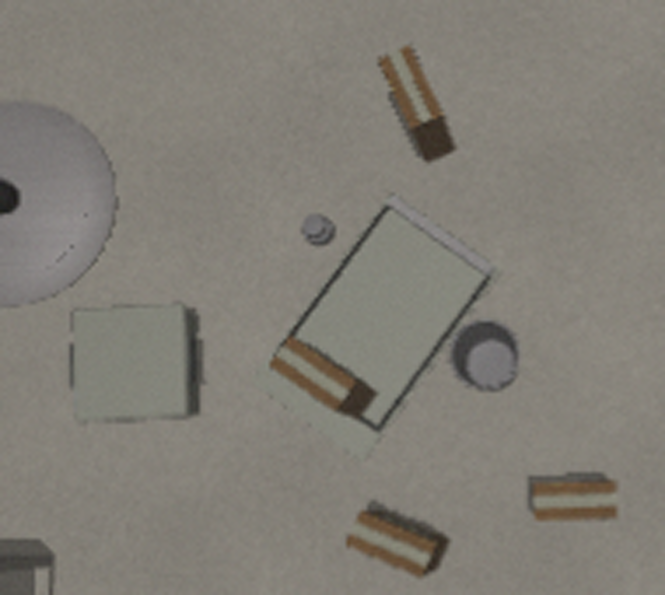

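View pics/c_scene.png

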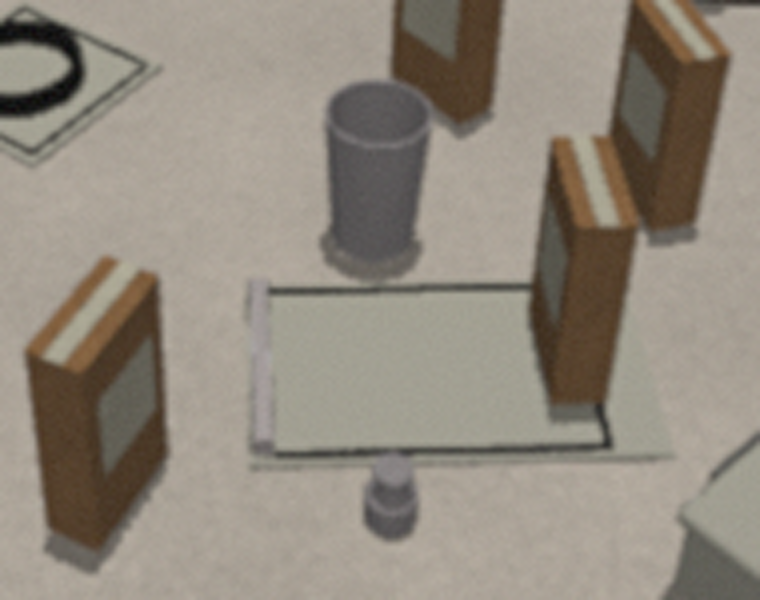

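The crops confirm it: the target is the carton on the outlined board, at (242,217) in the top view and about (397,258) in the scene view. Next I'll measure the outline lines, the strip and the carton's top face.

```bash
cat > h.py <<'E'
import cv2,numpy as np
from rig import *
def plane(name,px,z):
    c=camera_model(name); K=np.array([[c['fx'],0,c['cx']],[0,c['fy'],c['cy']],[0,0,1]])
    u=cv2.undistortPoints(np.float64(px).reshape(-1,1,2),K,np.array([c['k1'],0,0,0,0]))[:,0]
    d=np.c_[u,np.ones(len(u))]@c['orientation'].T
    return (c['xyz']+d*((z-c['xyz'][2])/d[:,2])[:,None])
def proj(name,P):
    c=camera_model(name); K=np.array([[c['fx'],0,c['cx']],[0,c['fy'],c['cy']],[0,0,1]])
    q=(np.float64(P).reshape(-1,3)-c['xyz'])@c['orientation']
    return cv2.projectPoints(q,np.zeros(3),np.zeros(3),K,np.array([c['k1'],0,0,0,0]))[0][:,0]
def darkline(img,p,q,half=4,n=60):
    """dark-line centre points across segment p-q (pixel)"""
    g=cv2.cvtColor(img,cv2.COLOR_BGR2GRAY).astype(np.float32)
    p,q=np.float64(p),np.float64(q); d=(q-p)/np.linalg.norm(q-p); nn=np.array([-d[1],d[0]])
    s=np.arange(-half,half+.01,.25); out=[]
    for t in np.linspace(0,1,n):
        xy=(p+t*(q-p)+s[:,None]*nn).astype(np.float32)
        v=cv2.remap(g,xy[None,:,0],xy[None,:,1],cv2.INTER_LINEAR)[0]
        w=np.clip(np.percentile(v,60)-v-12,0,None)
        if w.sum()>5: out.append((p+t*(q-p))+(w@s/w.sum())*nn)
    return np.array(out)
def fit(P):
    vx,vy,x,y=cv2.fitLine(np.float32(P[:,:2]),cv2.DIST_HUBER,0,.0005,.0005).ravel(); return np.array([x,y]),np.array([vx,vy])
E
python3 - <<'E'
from h import *
T=cv2.imread("pics/top0.png");S=cv2.imread("pics/scene0.png")
ct=lambda a,b:(150+a/3.5,110+b/3.5); cs=lambda a,b:(250+a/4,190+b/4)
segs={'T+':("top",T,ct(380,217),ct(295,333)),'T-':("top",T,ct(482,285),ct(385,420)),
'S-':("scene",S,cs(285,291),cs(515,287)),'S+':("scene",S,cs(285,455),cs(595,446))}
for k,(n,im,p,q) in segs.items():
    l=darkline(im,p,q); P=plane(n,l,.004); c,d=fit(P)
    if d[0]<0:d=-d
    nn=np.array([-d[1],d[0]])
    print(k,len(l),'ang',np.degrees(np.arctan2(d[1],d[0])).round(2),'offset',(c@nn).round(4), 'resid',np.std((P[:,:2]-c)@nn).round(4))
# cross line
for n,im,p,q in (("scene",S,cs(601,410),cs(608,440)),):
    l=darkline(im,p,q,n=10);print('cross',plane(n,l,.004)[:, :2].round(4)[::3])
# strip corners (top at z=.018)
print('strip', plane("top",[ct(388,195),ct(495,268)],.018)[:,:2].round(4), plane("scene",[cs(250,279),cs(253,440)],.018)[:,:2].round(4))
# carton brown masks
for n,im,(x0,y0,x1,y1) in (("top",T,(222,200,262,235)),("scene",S,(375,220,412,296))):
    h=cv2.cvtColor(im,cv2.COLOR_BGR2HSV)[y0:y1,x0:x1]
    cv2.imwrite(f"pics/sv_{n}.png",cv2.resize(np.hstack([im[y0:y1,x0:x1],cv2.cvtColor(h[...,1],cv2.COLOR_GRAY2BGR),cv2.cvtColor(h[...,2],cv2.COLOR_GRAY2BGR)]),None,fx=6,fy=6,interpolation=cv2.INTER_NEAREST))
E
```

```text
T+ 60 ang -35.21 offset 0.5763 resid 0.0002
T- 60 ang -35.31 offset 0.4403 resid 0.0032
S- 60 ang -35.12 offset 0.4391 resid 0.0011
S+ 60 ang -35.17 offset 0.576 resid 0.0003
cross [[0.5004 0.3195]
 [0.5033 0.3265]
 [0.5073 0.333 ]
 [0.5143 0.3383]]
strip [[0.684  0.2237]
 [0.6046 0.107 ]] [[0.6113 0.1115]
 [0.6894 0.2206]]
```

View pics/sv_top.png

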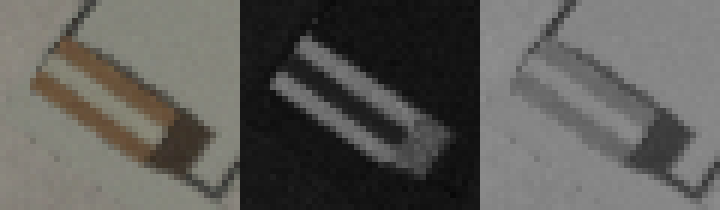

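View pics/sv_scene.png

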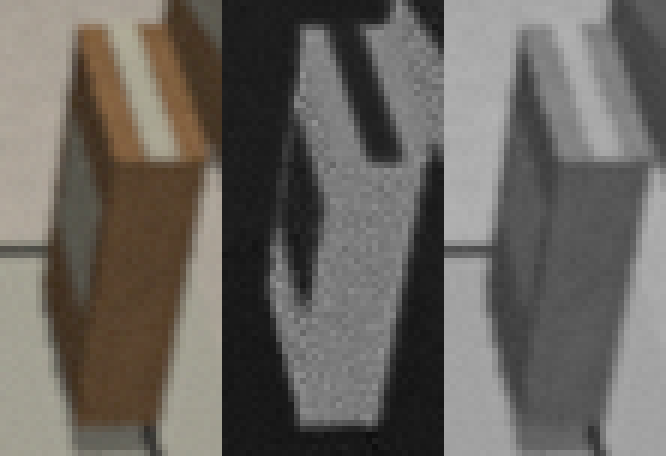

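```bash
python3 - <<'E'
from h import *
T=cv2.imread("pics/top0.png");S=cv2.imread("pics/scene0.png")
a=np.radians(-35.2);u=np.array([np.cos(a),np.sin(a)]);n=np.array([-u[1],u[0]])
f=lambda P:np.c_[P[:,:2]@u,P[:,:2]@n-.508].round(4)
for nm,im,(x0,y0,x1,y1),vth in (("top",T,(222,200,262,235),95),("scene",S,(384,220,410,248),95)):
    h=cv2.cvtColor(im,cv2.COLOR_BGR2HSV)[y0:y1,x0:x1]
    m=((h[...,1]>75)&(h[...,2]>vth)).astype(np.uint8)
    nl,lab,st,_=cv2.connectedComponentsWithStats(m)
    print(nm,st[1:].tolist())
    pts=[]
    for i in range(1,nl):
        if st[i,4]>25:
            ys,xs=np.where(lab==i); P=plane(nm,np.c_[xs+x0,ys+y0],.154); c,d=fit(P); w=f(P)
            if d[0]>0: d=-d
            print('band mean',w.mean(0).round(4),'angle rel to bay n',np.degrees(np.arctan2(d@u,d@n)).round(2)); pts.append(P)
    P=np.vstack(pts); r=cv2.minAreaRect(np.float32(f(P)));print('rect',r)
ct=lambda b,x,y:(b[0]+x/6-.5,b[1]+y/6-.5)
b=(222,200);print('topcorners',f(plane("top",[ct(b,65,38),ct(b,32,82),ct(b,183,110),ct(b,148,165)],.154)).tolist())
b=(375,220);print('scenecorners',f(plane("scene",[ct(b,80,24),ct(b,163,24),ct(b,207,160),ct(b,108,160)],.154)).tolist())
print('scene foot corners z.004',f(plane("scene",[ct(b,80,427),ct(b,155,427),ct(b,45,310)],.004)).tolist())
# cross line in top; visible near right corner
c2=lambda x,y:(150+x/3.5,110+y/3.5)
print('top cross/corners', f(plane("top",[c2(378,430),c2(289,342),c2(388,207),c2(490,277)],.004)).tolist())
cs=lambda a,b:(250+a/4,190+b/4)
print('scene corner',f(plane("scene",[cs(608,446),cs(273,455),cs(270,291)],.004)).tolist())
E
```

```text
top [[9, 7, 20, 14, 65], [5, 12, 20, 15, 68]]
band mean [ 0.2451 -0.0052] angle rel to bay n 178.83
band mean [ 0.2217 -0.0045] angle rel to bay n 178.89
rect ((0.23332202434539795, -0.0045480504631996155), (0.03323235362768173, 0.0759197473526001), 1.2636624574661255)
scene [[14, 3, 12, 25, 122], [4, 4, 12, 23, 121]]
band mean [ 0.2239 -0.001 ] angle rel to bay n 179.64
band mean [ 0.249 -0.002] angle rel to bay n 178.71
rect ((0.23654350638389587, -0.003308609127998352), (0.03773599863052368, 0.08380597829818726), 1.5285876989364624)
topcorners [[0.2488, 0.0338], [0.2179, 0.034], [0.2548, -0.0453], [0.2184, -0.0478]]
scenecorners [[0.2533, -0.0448], [0.22, -0.0438], [0.2192, 0.036], [0.2563, 0.0349]]
scene foot corners z.004 [[0.2511, 0.034], [0.2202, 0.0349], [0.2552, -0.0318]]
top cross/corners [[0.2194, -0.071], [0.2397, 0.0633], [0.4205, 0.0644], [0.4225, -0.0715]]
scene corner [[0.2228, 0.0686], [0.4243, 0.0696], [0.422, -0.067]]
```

```bash
python3 - <<'E'
from h import *
T=cv2.imread("pics/top0.png");S=cv2.imread("pics/scene0.png")
cv2.imwrite("pics/c2.png",cv2.resize(np.hstack([T[240:400,0:250],S[130:290,480:640]]),None,fx=1.9,fy=1.9,interpolation=cv2.INTER_CUBIC))
print(proj("top",[[0,0,0],[.171,.653,.405],[.171,.653,.232]]).round(0),proj("scene",[[.171,.653,.232]]).round(0))
a=np.radians(-35.2);u=np.array([np.cos(a),np.sin(a)]);n=np.array([-u[1],u[0]])
P=plane("top",[(250.5,264.5),(273,273),(276,262),(255,254),(170,197),(204,230)],.154)[:,:2]
print(P.round(3),np.c_[P@u,P@n-.508].round(3))
R=np.c_[-u,n,[0,0]];R=np.array([[-u[0],n[0],0],[-u[1],n[1],0],[0,0,-1]])
for s in (.17,.3):
  p=s*u+.504*n
  for Q in (R,R@np.diag([-1,-1,1])): print(s,p,np.round(arm.solve_ik([*p,.302],Q),1))
E
```

```text
[[319. 351.]
 [ 84. 319.]
 [114. 311.]] [[649. 243.]]
[[0.318 0.233]
 [0.29  0.157]
 [0.327 0.147]
 [0.353 0.218]
 [0.545 0.515]
 [0.433 0.393]] [[ 0.126 -0.134]
 [ 0.147 -0.212]
 [ 0.182 -0.199]
 [ 0.163 -0.126]
 [ 0.148  0.227]
 [ 0.127  0.063]]Traceback (most recent call last):
  File "<stdin>", line 11, in <module>
    return _wrapfunc(a, 'round', decimals=decimals, out=out)
    return _wrapit(obj, method, *args, **kwds)
    result = getattr(arr, method)(*args, **kwds)
TypeError: unsupported operand type(s) for *: 'NoneType' and 'float'
```

View pics/c2.png

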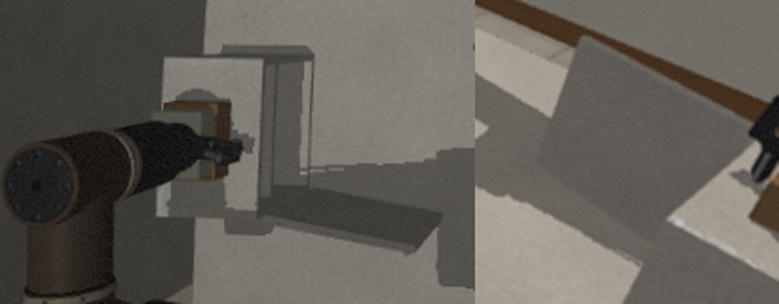

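```bash
python3 - <<'E'
from h import *
# door top corner triangulation
c1,c2=camera_model("top"),camera_model("scene")
for a,b in (((232.6,351.6),(536.8,149.5)),((218.4,372.6),(516.8,214))):
  for z in (0,.1,.15,.2,.25,.3,.35): 
    d=plane("top",[a],z)[0]-plane("scene",[b],z)[0]; print(z,np.linalg.norm(d).round(3),plane("scene",[b],z)[0].round(2),end=' | ')
  print()
a=np.radians(-34);u=np.array([np.cos(a),np.sin(a)]);n=np.array([-u[1],u[0]])
R=np.array([[-u[0],n[0],0],[-u[1],n[1],0],[0,0,-1]])
F=np.diag([-1,-1,1])
for s in (.17,.2,.24,.3):
  p=s*np.array([.817,-.5764])+.504*np.array([.5764,.817])
  for z in (.4,.302,.185):
    for nm,Q in (('R',R),('RF',R@F)):
      q=arm.solve_ik([*p,z],Q); print(s,z,nm,p.round(3),None if q is None else np.round(q,1))
E
```

```text
0 0.492 [-0.46  0.14  0.  ] | 0.1 0.298 [-0.26  0.21  0.1 ] | 0.15 0.203 [-0.17  0.25  0.15] | 0.2 0.114 [-0.07  0.29  0.2 ] | 0.25 0.066 [0.03 0.33 0.25] | 0.3 0.123 [0.13 0.37 0.3 ] | 0.35 0.212 [0.22 0.4  0.35] | 
0 0.074 [-0.02  0.32  0.  ] | 0.1 0.167 [0.12 0.37 0.1 ] | 0.15 0.23 [0.19 0.4  0.15] | 0.2 0.295 [0.25 0.42 0.2 ] | 0.25 0.361 [0.32 0.45 0.25] | 0.3 0.427 [0.39 0.48 0.3 ] | 0.35 0.494 [0.46 0.5  0.35] | 
0.17 0.4 R [0.429 0.314] None
0.17 0.4 RF [0.429 0.314] [ 57.3   7.2 -17.7   0.  -65.   -1.3]
0.17 0.302 R [0.429 0.314] None
0.17 0.302 RF [0.429 0.314] [ 57.3  12.5 -25.4   0.  -52.2  -1.3]
0.17 0.185 R [0.429 0.314] None
0.17 0.185 RF [0.429 0.314] [ 57.3  21.6 -32.1   0.  -36.4  -1.3]
0.2 0.4 R [0.454 0.296] None
0.2 0.4 RF [0.454 0.296] [ 53.9   8.2 -16.5   0.  -65.2   2.1]
0.2 0.302 R [0.454 0.296] None
0.2 0.302 RF [0.454 0.296] [ 53.9  13.4 -24.1   0.  -52.5   2.1]
0.2 0.185 R [0.454 0.296] None
0.2 0.185 RF [0.454 0.296] [ 53.9  22.3 -30.7   0.  -37.    2.1]
0.24 0.4 R [0.487 0.273] [  49.4    9.8  -14.7    0.   -65.6 -173.4]
0.24 0.4 RF [0.487 0.273] [ 49.4   9.8 -14.7   0.  -65.6   6.6]
0.24 0.302 R [0.487 0.273] [  49.4   14.8  -22.1    0.   -53.1 -173.4]
0.24 0.302 RF [0.487 0.273] [ 49.4  14.8 -22.1   0.  -53.1   6.6]
0.24 0.185 R [0.487 0.273] [  49.4   23.4  -28.7    0.   -37.9 -173.4]
0.24 0.185 RF [0.487 0.273] [ 49.4  23.4 -28.7   0.  -37.9   6.6]
0.3 0.4 R [0.536 0.239] [  43.1   12.5  -11.3    0.   -66.3 -167.1]
0.3 0.4 RF [0.536 0.239] [ 43.1  12.5 -11.3   0.  -66.3  12.9]
0.3 0.302 R [0.536 0.239] [  43.1   17.2  -18.6    0.   -54.2 -167.1]
0.3 0.302 RF [0.536 0.239] [ 43.1  17.2 -18.6   0.  -54.2  12.9]
0.3 0.185 R [0.536 0.239] [  43.1   25.5  -24.9    0.   -39.6 -167.1]
0.3 0.185 RF [0.536 0.239] [ 43.1  25.5 -24.9   0.  -39.6  12.9]
```

```bash
cat >> h.py <<'E'
A=np.radians(-35.2);U=np.array([np.cos(A),np.sin(A)]);N=np.array([-U[1],U[0]])
def ori(deg):
    a=np.radians(deg);u=np.array([np.cos(a),np.sin(a)]);n=np.array([-u[1],u[0]])
    return np.array([[u[0],-n[0],0],[u[1],-n[1],0],[0,0,-1.]])
def xyz(s,t,tip): return [*(s*U+(.508+t)*N),tip+.173]
E
python3 - <<'E'
from h import *
effector.close_gripper()
p=status.get_position(); arm.move_linear([p[0],p[1],.5],speed=.25)
arm.move_to(xyz(.175,-.004,.30),ori(-34))
arm.move_linear(xyz(.175,-.004,.129),speed=.25)
print(status.get_time(),status.get_position(),status.get_width(),status.get_wrist_force())
cv2.imwrite("pics/s1.png",np.vstack([snapshot("scene")[180:340,240:480]]*1)); cv2.imwrite("pics/t1.png",snapshot("top")[110:280,150:340])
a=cv2.imread("pics/s1.png");cv2.imwrite("pics/s1.png",cv2.resize(a,None,fx=3,fy=3))
E
```

```text
3.8333 [0.43381202 0.31184358 0.30295515] -0.00023212874156128166 [0.02757952 0.19498251 0.86314341]
```

View pics/s1.png

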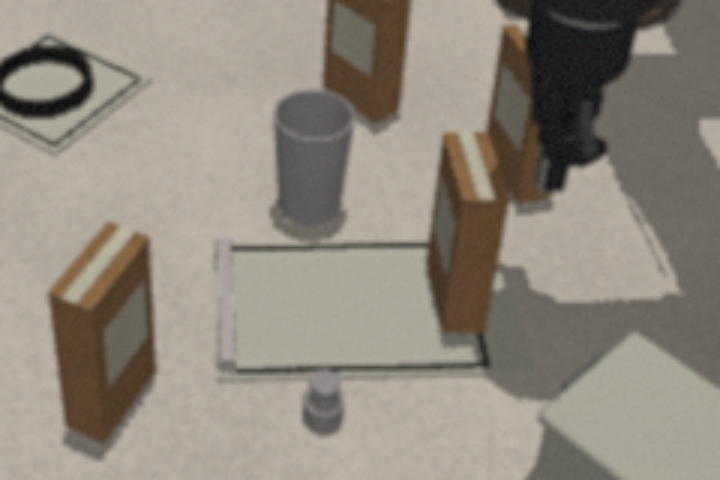

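The closed fingertip, at about (550,185) in the crop, stands clear behind the carton near its top. Nothing has been touched, so I'll tip it now.

```bash
python3 - <<'E'
from h import *
d=np.array([np.cos(np.radians(-34)),np.sin(np.radians(-34)),0])
p=np.array(status.get_position())
arm.move_linear(p+.076*d,speed=.045)
print(status.get_time(),status.get_wrist_force())
arm.dwell(.4)
arm.move_linear(p+.03*d,speed=.2)
arm.move_linear(p+[0,0,.04],speed=.2)
print(status.get_time(),status.get_wrist_force())
s=snapshot("scene");t=snapshot("top");cv2.imwrite("pics/S2.png",s);cv2.imwrite("pics/T2.png",t)
a=cv2.resize(s[180:330,240:430],(640,505));cv2.imwrite("pics/s2.png",a)
cv2.imwrite("pics/t2.png",cv2.resize(t[140:260,190:330],None,fx=5,fy=5))
E
```

```text
5.7667 [-1.47391901  0.4768855   0.65096247]
6.95 [-0.63578053 -0.12868083  0.10682433]
```

View pics/s2.png

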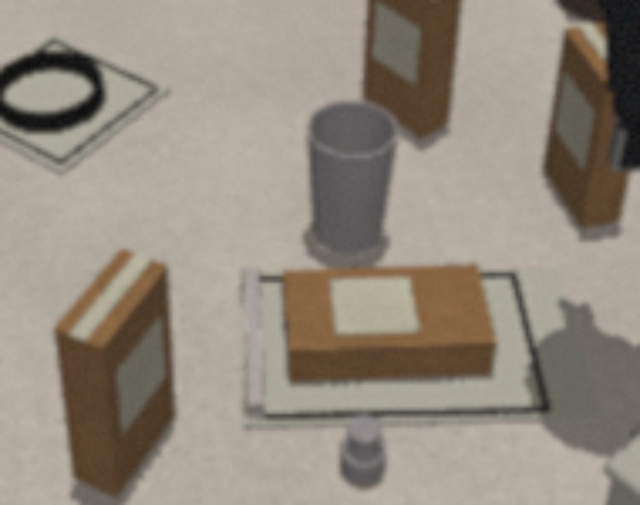

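View pics/t2.png

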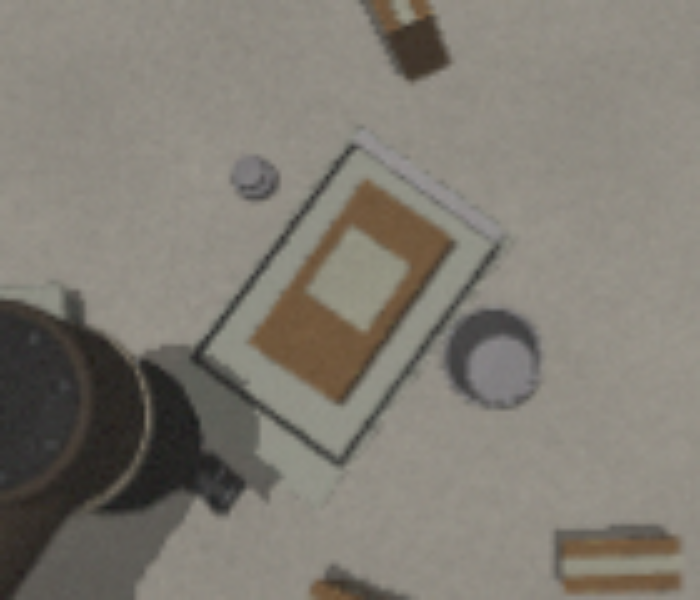

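The carton lies flat on its broad face inside the outline, with a gap to the strip. In the scene crop it spans about (285,268) to (495,380). Next I'll measure its pose from the top face at z = 40 mm, and the cross line and strip now in view.

```bash
cat >> h.py <<'E'
def carton(nm,im,box):
    x0,y0,x1,y1=box; h=cv2.cvtColor(im,cv2.COLOR_BGR2HSV)[y0:y1,x0:x1]
    m=((h[...,1]>75)&(h[...,2]>85)).astype(np.uint8)
    c=max(cv2.findContours(m,cv2.RETR_EXTERNAL,cv2.CHAIN_APPROX_NONE)[0],key=cv2.contourArea)[:,0]+[x0,y0]
    P=plane(nm,c,.040)[:,:2]; w=np.c_[P@U,P@N-.508]
    return cv2.minAreaRect(np.float32(w*1000))
E
python3 - <<'E'
from h import *
s=cv2.imread("pics/S2.png");t=cv2.imread("pics/T2.png")
print(carton("top",t,(230,170,290,225)),carton("scene",s,(318,255,392,284)))
c=lambda x,y:(190+(x+.5)/5-.5,140+(y+.5)/5-.5)
l=plane("top",darkline(t,c(265,402),c(330,453),n=30),.004)[:,:2];print('cross s',(l@U).mean(),np.degrees(np.arctan2(*fit(l)[1][::-1])))
k=640/190;e=lambda x,y:(240+x/k,180+y/k)
l=plane("scene",darkline(s,e(522,295),e(542,390),n=30),.004)[:,:2];print('cross s',(l@U).mean(),np.degrees(np.arctan2(*fit(l)[1][::-1])))
for nm,a in (("top",[c(352,148),c(490,240)]),):
    P=plane(nm,a,.018)[:,:2];print('strip inner top edge s',P@U)
P=plane("scene",[e(262,275),e(265,408)],.018)[:,:2];print('strip inner sc',P@U)
E
```

```text
((329.08892822265625, -4.15301513671875), (146.97201538085938, 79.74195861816406), 1.0960400104522705) ((332.62841796875, -1.4498786926269531), (81.28173828125, 150.0883331298828), 88.37066650390625)
cross s 0.2196006172784397 54.81692
cross s 0.22254822841325436 54.830032
strip inner top edge s [0.41726905 0.42083984]
strip inner sc [0.42155094 0.4234538 ]
```

```bash
python3 - <<'E'
from h import *
arm.move_to(xyz(.222,-.003,.10),ori(-35.2))
print(arm.move_linear(xyz(.222,-.003,.016),speed=.12,stop_force=8))
arm.dwell(.2)
r=arm.move_linear(xyz(.285,-.003,.016),speed=.025,stop_force=6)
p=np.array(status.get_position());print(r,'s',p[:2]@U,p,status.get_wrist_force(),status.get_time())
s=snapshot("scene");cv2.imwrite("pics/s3.png",cv2.resize(s[180:330,240:430],(640,505)))
E
```

```text
False
True s 0.26289355052300273 [0.50598633 0.26121124 0.18882589] [-1.4743803   2.26385962  1.4088141 ] 10.0917
```

View pics/s3.png

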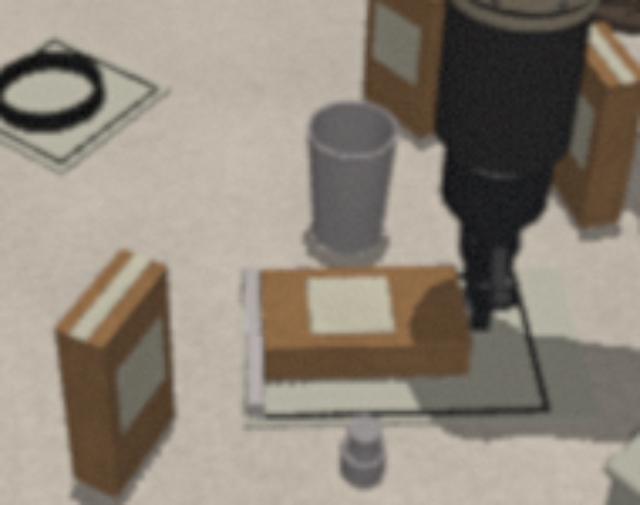

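The carton's top end meets the strip at about (263,330). The stop came at s = 0.263, where contact was expected. I'll press once more, slightly firmer, to seat it squarely, then back off and check.

```bash
python3 - <<'E'
from h import *
r=arm.move_linear(xyz(.275,-.003,.016),speed=.015,stop_force=12)
p=np.array(status.get_position());print(r,'s',p[:2]@U,status.get_wrist_force())
arm.dwell(.2)
arm.move_linear(xyz(.225,-.003,.016),speed=.08)
arm.move_linear(xyz(.225,-.003,.16),speed=.2)
arm.move_linear(xyz(.12,0.02,.25),speed=.25)
s=snapshot("scene");t=snapshot("top");cv2.imwrite("pics/S4.png",s);cv2.imwrite("pics/T4.png",t)
cv2.imwrite("pics/s4.png",cv2.resize(s[180:330,240:430],(760,600),interpolation=cv2.INTER_CUBIC))
cv2.imwrite("pics/t4.png",cv2.resize(t[150:245,220:300],None,fx=6,fy=6,interpolation=cv2.INTER_CUBIC))
print(carton("top",t,(230,165,294,225)),carton("scene",s,(314,255,392,284)),status.get_time())
E
```

```text
True s 0.26306150904905545 [-0.83037039  1.21146768  0.66130759]
((346.857177734375, -5.126762390136719), (147.0167236328125, 79.78717803955078), 0.2993062436580658) ((348.89593505859375, -1.9123725891113281), (81.2823715209961, 147.81192016601562), 88.37948608398438) 12.9417
```

View pics/s4.png

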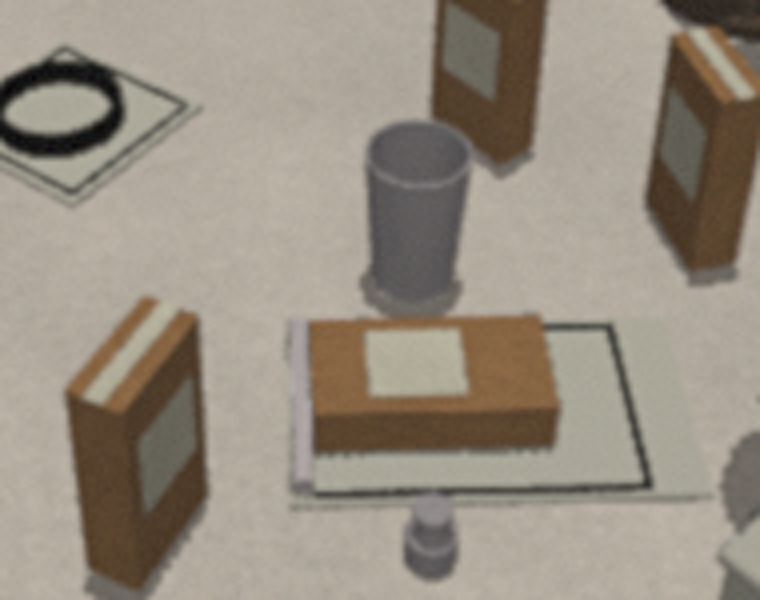

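View pics/t4.png

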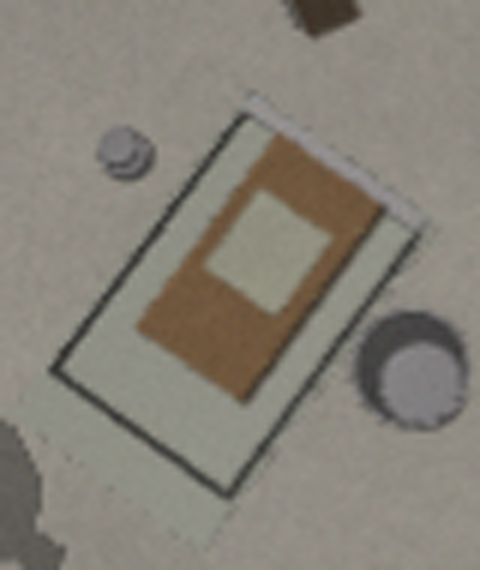

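The carton lies flush along the strip, with its top end from (280,133) to (383,207) in the top crop, and within the outline. The tumbler and weight are where they were, and the arm is clear. I'm handing the job in.

```bash
python3 - <<'E'
from rig import *
print(status.get_wrist_force(),status.get_time()); sign_off(); print(status.get_time())
E
```

```text
[ 0.13769716 -0.43861877 -0.58143964] 12.9417
the job is handed in; nothing more can be done
the job is handed in; nothing more can be done
```

The carton is lying flat on its broad face with its top end against the stop strip, inside the outline. I handed the job in at 12.9 s of the 38 s allowed.

- **Tipping:** I pushed the carton on the board, the one farthest left, on its back face about 125 mm above the board. It fell flat in the bay and left a gap of about 17 mm to the strip.
- **Pushing:** The closed fingertips pushed it from the foot end until they met firm resistance at the expected place. A second, firmer push (stop at 12 N) moved it no farther. I then backed the arm clear.

**Last checks:**
- The carton moved 17.8 mm by the top view and 16.3 mm by the scene view, which fits the 17 mm gap.
- In the top view it is 0.3° off square to the bay and 2 to 5 mm off the centre line.
- The neighbouring tumbler, weight and look-alike cartons look unmoved; I did not re-measure the bystanders.

**Disagreements:** The two views differ by about 2 to 3 mm in position. The scene view's rectangle fit gave an angle of −1.6° both before and after the push, so I took that as a masking bias and relied on the top view and the visibly flush contact.

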